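# Set a glued block under the UV lamp and bring the lamp down

## Robot

A 7-joint arm with a two-finger parallel gripper is mounted at the origin on a cart in front of the work surface, level with it; the furniture and walls round the work are solid. World frame = base frame: x ahead of the robot, y to its left, z up, the work surface at z = 0. Lengths are in m, angles in rad, forces in N, time in s.
With the tool pointing down it reaches from about 0.425 to 0.95 m from the base axis. Payload 4.7 kg.
Tool frame: the origin (TCP) lies between the finger pads; the fingertips stand 25 mm ahead of it and the grasp point (between the pads) lies 6 mm ahead of it; z points along the fingers, y is the line along which they close (so a half turn about z gives the same grasp; the last joint's range is limited). The gripper opens to 85 mm and grips with 20 to 120 N. Pads are 22 mm wide; open, the fingers measure 114 mm over their backs; the gripper's body (76 mm by 85 mm) begins 54 mm behind the grasp point. The pads swing forward as they close: fully open they stand 13 mm farther back than shut.
Start: joints at [-1.295, 0.469, -0.049, 1.532, 0.024, 1.141, -0.082], TCP at [0.203, 0.644, 0.256] pointing down, gripper open.
Joint ranges: [-2.59, 2.59], [-0.33, 1.99], [-1.39, 1.29], [0.1, 2.45], [-1.04, 4.18], [0.21, 1.99], [-2.66, 2.66]. Speed limits (rad/s): [2.57, 2.57, 3.14, 3.14, 3.14, 3.14, 3.14].

## Interface

Orientations are given as a 3x3 rotation matrix whose columns are the frame's x, y, z axes.
In Python, from rig import * gives the robot as it stands. Calls block until the motion is done:
- movep(position, orientation): joint-space move of the TCP to a pose.
- move_l(position, attitude=None, feed=0.15, until_force=None): straight line of the TCP; attitude=None keeps the orientation; feed is the mean speed in m/s. With until_force (N) it stops when the force on the tool has changed by that much, and returns True; else False.
- move_joints(angles): joint-space move.
- command_gripper(opening, newtons=None): finger opening in m; newtons is the grip in N (None keeps the last); returns when the fingers have stopped.
- sleep(seconds).
- inverse_kinematics(position, orientation): joint angles nearest the present ones, or None.
- sense(): the state.
- camera(name): name is "scene" or "side" or "wrist"; returns (picture, depth): 480x640x3 uint8, red, green, blue; 480x640 float32, m along the optical axis (not along the pixel's ray), 0 where there is no reading.
- camera_params(name): a dict with "K" (3x3 intrinsics, pixels), "position" and "rotation" of the camera in the world; the wrist camera has in their place "tool_from_camera" (4x4, takes a point from camera to tool coordinates, whose origin is the TCP and whose axes are the flange's). Camera axes: x right, y down, z forward; pixel columns grow to the right and rows downward; lengths in m; the calibration is good to about 2 mm. The wrist camera is an equidistant fisheye: a pixel r from the principal point sees the ray r / f radians off the axis. A picture is of the moment at which its call begins: read the wrist's pose just before it. camera_params takes no time and is no camera call.
A pose or a line that the arm cannot do raises Unreachable and nothing moves.
- finish_job(): hands the job in; it is judged then, once.
The state is a dict: "time_s": time; "joint_pos": joint angles; "qd": joint speeds; "joint_efforts": joint torques, N m; "position": TCP position; "tcp_rot": TCP orientation; "wrist_force": force on the tool from outside, world axes, zero at the start; "ft_torque": the same for the moment, N m; "finger_gap": finger opening in m; "gripper_force": force on a finger pad.
Only numpy, scipy, OpenCV 4.12 (cv2) and the standard library are available. Lean on these libraries where they do the work, as an engineer would, in place of code of your own. Each camera call takes 0.05 s, during which the arm holds its last target. There are 200 camera calls.

## Task

The glued block is ready to cure in the UV curing stand. Push it straight in along the stand's base plate, laser nose first as it lies, until it sits square and fully home against the back stop between the guide rails, and swing the lever with the red ball all the way down to its stop so that the lamp comes down close over the glue. Do not tip the block, and leave the UV meter, the goggles and the tape roll where they are.

Things in the scene. Friction and masses are not known exactly. Their poses are not given: they have to be found in the camera images.
- cure_stand: UV curing stand, fixed: aluminium base plate x -135..95, y -62..62 mm, 12 mm thick; column at x = 68, 255 mm tall; grey head casting, front at x = -22, 130 to 192 mm up, carrying a black upright lamp. Origin at its underside, under the lamp axis; +x is the push-in direction, away from the operator, +y left, z up.
- home (a point): where the block's origin lies when fully home, on the plate's top; axes as the stand's. The steel back stop (16 mm tall) is 31.6 mm beyond it in +x. Two dark rails, 12 mm tall, are 53 mm apart over the last 58 mm before the stop, their middle 6.6 mm to -y of this point; nearer the operator they flare outward (0.25 rad) over 42 mm.
- glued_block: beige block, 0.62 kg, orange glue on top. Origin on its underside; own +y is the long axis to the white/black laser nose and lies roughly along the stand's +x. Spans x -18..31; rear face, towards the operator, at y -51, 68 mm tall, a thin bolt stands 10 mm out of it; foot's leading face at y 32; nose overhangs to y 60, over the stop. Starts on the plate 75 to 90 mm short of home, slightly askew.
- lever_ball (a point): centre of the red ball, 30 mm across, on the end of the lever at the right side of the stand's head; it swings in a vertical plane parallel to the stand's x axis, 120 mm from the pivot
- lever_pivot (a point): point on the lever's pivot axis (parallel to the stand's y axis), in the plane in which the ball swings
- lever_arm (a joint): lever angle in rad: 0 = fully raised (0.55 rad above level, ball towards the operator), 1.10 = fully down on its stop (0.55 rad below level). It is stiff and stays where it is left; it takes about 3 N at the ball. 1 rad moves the lamp 25.5 mm.
- lamp_nose (a point): tip of the lamp, 13 mm across; 108 mm above the stand's underside when raised, 80 mm when lowered (6 mm over the block's top)
- uv_meter: bystander: teal and black hand meter 105 x 58 x 23 mm, lying flat, origin under its centre
- goggles: bystander: amber safety glasses 67 x 146 x 44 mm, origin under the centre
- tape_roll: bystander: roll of white tape, 52 mm across, 18 mm tall, lying flat, origin under its centre

How it is judged:
At the end, for the whole second after the job is handed in: The glued block stands flat on the base plate between the rails, within 5 mm of fully home against the back stop, within 6 mm of the channel's middle and within 0.1 rad of square, at rest; the lever is down within 0.08 rad of its lower stop (1.02 or more) (x of glued_block in the frame of home between -0.005 and 0.005 m and y of glued_block in the frame of home between -0.006 and 0.006 m and z of glued_block in the frame of home below 0.004 m and angle between the y axis of glued_block and the x axis of cure_stand, either way round below 0.1 rad and angle between glued_block's own z axis and vertical below 0.06 rad and value of joint lever_arm above 1.02 rad and linear speed of glued_block below 0.01 m/s); the robot touches nothing.
It fails at once if the block is tipped by more than 0.3 rad (angle between glued_block's own z axis and vertical above 0.3 rad).
It fails at once if the UV meter moved by more than 30 mm (distance of uv_meter from where it was at the start of the episode above 0.03 m).
It fails at once if the pair of goggles moved by more than 30 mm (distance of goggles from where it was at the start of the episode above 0.03 m).
It fails at once if the tape roll moved by more than 30 mm (distance of tape_roll from where it was at the start of the episode above 0.03 m).
It also fails if it takes over 64 s, if anything falls off the work surface, if the arm or the gripper's body presses on something with over 40 N, if the wrist force passes 120 N, or if a joint passes its speed limit or range.

## Working session

There is one attempt and no reset: what is moved stays moved. The work goes in short steps, each a Python script; the robot and the scene stay as the last script left them, time stands still between calls to the robot, and variables do not carry over. Pictures are saved under pics/ and viewed, at most 10 in all, crops included, and the job is handed in when it is done.

```bash
ls; mkdir -p pics; python3 - <<'E'
from rig import *
import cv2,numpy as np
for n in ("scene","side"):
    p,d=camera(n); cv2.imwrite(f"pics/{n}0.png",p[:,:,::-1]); np.save(f"{n}_d.npy",d); np.save(f"{n}_p.npy",p)
    c=camera_params(n); print(n,c)
print(sense())
E
```

```text
pics
scene {'K': array([[566.88176631,   0.        , 323.17434659],
       [  0.        , 566.88176631, 247.27355965],
       [  0.        ,   0.        ,   1.        ]]), 'position': array([-0.35119454, -0.36383811,  1.00147628]), 'rotation': array([[ 0.60863625, -0.4942257 ,  0.62072769],
       [-0.79344887, -0.37999251,  0.47544146],
       [ 0.00089649, -0.7818866 , -0.62342004]])}
side {'K': array([[495.15805012,   0.        , 319.56348693],
       [  0.        , 495.15805012, 237.36588648],
       [  0.        ,   0.        ,   1.        ]]), 'position': array([0.07399818, 1.13315292, 0.8630477 ]), 'rotation': array([[-0.89035338, -0.28289279,  0.35671071],
       [-0.45504368,  0.52825953, -0.71685223],
       [ 0.0143565 , -0.80057076, -0.59906623]])}
{'time_s': 0.1, 'joint_pos': array([-1.29488479,  0.4693694 , -0.04857629,  1.53353937,  0.02407384,
        1.14098725, -0.08227386]), 'qd': array([ 0.00040054, -0.00111117,  0.00087823, -0.00344973, -0.00124491,
       -0.00113464, -0.00028766]), 'joint_efforts': array([ 3.07796799e-04, -5.11515248e+01, -4.70643234e-02, -2.38390106e+01,
        1.07620066e-02,  4.38545583e-03, -6.41430290e-06]), 'position': array([0.20242665, 0.64344877, 0.2553753 ]), 'tcp_rot': array([[-9.53911584e-01,  3.00087426e-01, -4.75076694e-04],
       [ 3.00087799e-01,  9.53910155e-01, -1.65217861e-03],
       [-4.26175437e-05, -1.71859704e-03, -9.99998522e-01]]), 'wrist_force': array([ 0.07605277, -0.64177306,  0.79442853]), 'ft_torque': array([-0.01858531, -0.02930418, -0.01015006]), 'gripper_force': 0.0, 'finger_gap': 0.08535413494602555}
```

View pics/scene0.png

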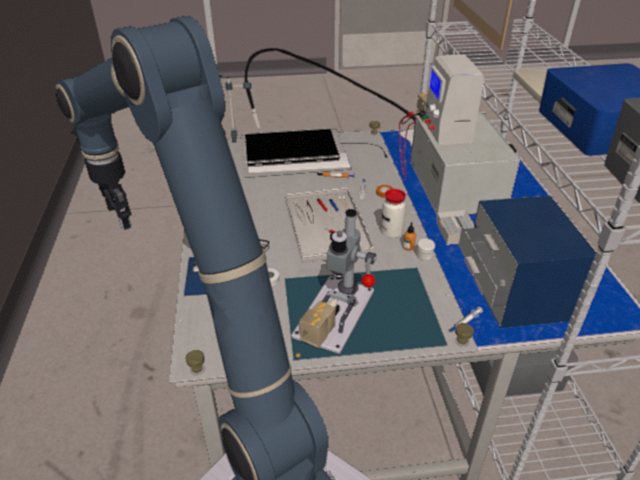

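View pics/side0.png

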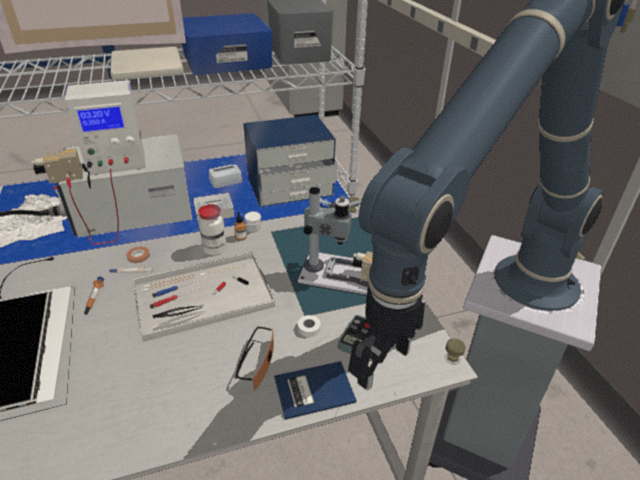

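```bash
python3 - <<'E'
import cv2,numpy as np
p=np.load("scene_p.npy")[200:360,275:395,::-1]
s=np.load("side_p.npy")[180:300,290:390,::-1]
a=cv2.resize(p,None,fx=3.75,fy=3.75,interpolation=cv2.INTER_CUBIC)
b=cv2.resize(s,None,fx=3.5,fy=3.5,interpolation=cv2.INTER_CUBIC)
o=np.zeros((600,800,3),np.uint8);o[:600,:450]=a;o[:420,450:800]=b
cv2.imwrite("pics/crop0.png",o)
E
cat > h.py <<'E'
import numpy as np
from rig import camera_params
def deproj(n,u,v,d):
    c=camera_params(n);K=c["K"]
    r=np.array([(u-K[0,2])/K[0,0],(v-K[1,2])/K[1,1],1.])
    return c["position"]+c["rotation"]@(r*d)
def onplane(n,u,v,z):
    c=camera_params(n);K=c["K"]
    r=c["rotation"]@np.array([(u-K[0,2])/K[0,0],(v-K[1,2])/K[1,1],1.])
    return c["position"]+r*(z-c["position"][2])/r[2]
def project(n,P):
    c=camera_params(n);K=c["K"]
    q=(np.atleast_2d(P)-c["position"])@c["rotation"]; q=q@K.T
    return q[:,:2]/q[:,2:]
E
```

```text
(no output)
```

View pics/crop0.png

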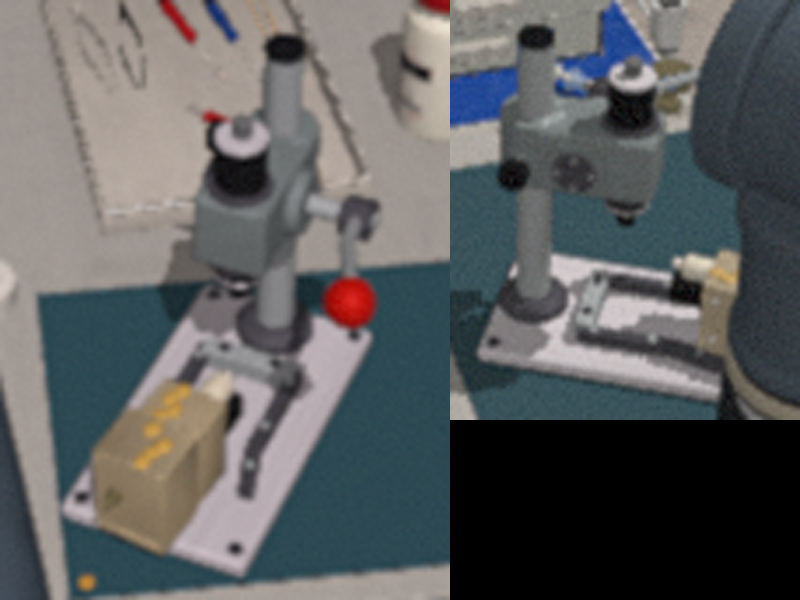

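```bash
python3 - <<'E'
from h import *
from scipy.optimize import least_squares
S=lambda u,v:(275+u/3.75-.35,200+v/3.75-.35); D=lambda u,v:(290+(u-450)/3.5-.35,180+v/3.5-.35)
obs=[("scene",S(66,512),(-.135,.062)),("scene",S(240,576),(-.135,-.062)),("scene",S(372,340),(.095,-.062)),
("side",D(478,357),(.095,.062)),("side",D(512,256),(.095,-.062))]
P=np.array([onplane(n,*uv,.010)[:2] for n,uv,_ in obs]);L=np.array([o[2] for o in obs])
def T(q,L): c,s=np.cos(q[2]),np.sin(q[2]); return L@np.array([[c,s],[-s,c]])+q[:2]
r=least_squares(lambda q:(T(q,L)-P).ravel(),[.6,-.1,0]);print(P,r.x,(T(r.x,L)-P)*1e3)
q=r.x
c,s=np.cos(q[2]),np.sin(q[2]);R=np.array([[c,-s],[s,c]])
loc=lambda p:np.r_[(np.array(p)[:2]-q[:2])@R,p[2]]
d=np.load("scene_d.npy")
u,v=S(350,302);dd=d[int(v+.5),int(u+.5)];print("ball surf",deproj("scene",u,v,dd), loc(deproj("scene",u,v,dd+.013)))
u,v=S(358,218);dd=d[int(v+.5),int(u+.5)];print("pivot surf",loc(deproj("scene",u,v,dd+.005)))
for nm,uv,z in [("rear bot left",(97,512),.012),("rear bot right",(165,552),.012),("rear top left",(93,452),.080),("rear top right",(168,492),.080),("topfar right",(226,405),.08),("topfar left",(163,382),.08)]:
    print(nm,loc(onplane("scene",*S(*uv),z)))
print("meter,tape,gog",[loc(onplane("side",*a)) for a in [(358,335,.02),(308,325,.018),(255,355,.02)]])
E
```

```text
[[0.32654829 0.24628632]
 [0.3508951  0.1292708 ]
 [0.57478633 0.18172062]
 [0.54520559 0.30784618]
 [0.57928958 0.19154244]] [0.46931531 0.22257619 0.25489619] [[-3.50404336  2.24704424]
 [ 3.41511635 -0.7309317 ]
 [ 2.09246982  4.81259205]
 [ 0.40723634 -1.319478  ]
 [-2.41077915 -5.00922659]]
ball surf [0.40587914 0.09818354 0.21058388] [-0.08341793 -0.10156213  0.20189024]
pivot surf [ 0.02890406 -0.06917191  0.16711064]
rear bot left [-0.12627348  0.04028573  0.012     ]
rear bot right [-0.13988418 -0.01172966  0.012     ]
rear top left [-0.13948359  0.0350538   0.08      ]
rear top right [-0.15178848 -0.01906043  0.08      ]
topfar right [-0.07151426 -0.02338731  0.08      ]
topfar left [-0.06801624  0.02018777  0.08      ]
meter,tape,gog [array([-0.08497991,  0.21617593,  0.02      ]), array([0.03218785, 0.21057764, 0.018     ]), array([0.12235291, 0.32323407, 0.02      ])]
```

```bash
cat >> h.py <<'E'
Q=np.array([.4693,.2226,.2549])
def fr(psi=None):
    psi=Q[2] if psi is None else psi
    c,s=np.cos(psi),np.sin(psi); return np.array([[c,-s,0],[s,c,0],[0,0,1.]])
def W(p): return fr()@np.array(p)+np.r_[Q[:2],0]
def att(a,psi=None,flip=1):
    F=fr(psi); z=F[:,0]*np.sin(a)-F[:,2]*np.cos(a); y=flip*F[:,1]; return np.c_[np.cross(y,z),y,z]
E
python3 - <<'E'
from rig import *
from h import *
print(camera_params("wrist"))
def tip(p,R): return np.array(p)-R[:,2]*.025
for a in (0,.3,.6,.9,1.2):
  for fl in (1,-1):
    R=att(a,flip=fl); o=[]
    for x in (-.2,-.14,-.05): o.append(inverse_kinematics(tip(W([x,-.0,.035]),R),R) is not None)
    for p in ([-.1,-.1,.26],[-.12,-.1,.16],[-.1,-.1,.09]): o.append(inverse_kinematics(tip(W(p),R),R) is not None)
    for p in ([-.2,-.03,.3],[-.25,-.05,.3],[-.2,-.1,.4]): o.append(inverse_kinematics(W(p),R) is not None)
    print(a,fl,o)
E
```

```text
{'K': array([[371.64829954,   0.        , 317.29422782],
       [  0.        , 371.64829954, 230.13623405],
       [  0.        ,   0.        ,   1.        ]]), 'tool_from_camera': array([[-1.62965219e-04, -9.46941641e-01, -3.21405510e-01,
         8.27051069e-02],
       [ 9.99999959e-01, -7.84272818e-05, -2.75972722e-04,
         1.99855696e-03],
       [ 2.36123102e-04, -3.21405542e-01,  9.46941615e-01,
        -1.18615061e-01],
       [ 0.00000000e+00,  0.00000000e+00,  0.00000000e+00,
         1.00000000e+00]])}
0 1 [False, True, True, True, True, True, True, True, True]
0 -1 [False, True, True, True, True, True, True, True, True]
0.3 1 [False, False, True, True, True, False, False, False, False]
0.3 -1 [False, False, False, True, True, False, False, False, False]
0.6 1 [False, False, False, True, False, False, False, False, False]
0.6 -1 [False, False, False, True, False, False, False, False, False]
0.9 1 [False, False, False, False, False, False, False, False, False]
0.9 -1 [False, False, False, False, False, False, False, False, False]
1.2 1 [False, False, False, False, False, False, False, False, False]
1.2 -1 [False, False, False, False, False, False, False, False, False]
```

```bash
cat >> h.py <<'E'
def wpose():
    from rig import sense
    s=sense(); T=np.eye(4);T[:3,:3]=s["tcp_rot"];T[:3,3]=s["position"]
    return T@camera_params("wrist")["tool_from_camera"]
def wray(T,u,v):
    K=camera_params("wrist")["K"];x=np.array([u-K[0,2],v-K[1,2]])/K[0,0];th=np.hypot(*x)
    return T[:3,:3]@np.r_[x/th*np.sin(th),np.cos(th)]
def wplane(T,u,v,z):
    r=wray(T,u,v);return T[:3,3]+r*(z-T[2,3])/r[2]
def wdep(T,u,v,d):
    K=camera_params("wrist")["K"];th=np.hypot(u-K[0,2],v-K[1,2])/K[0,0]
    return T[:3,3]+wray(T,u,v)*d/np.cos(th)
def wproj(T,P):
    K=camera_params("wrist")["K"];q=(np.atleast_2d(P)-T[:3,3])@T[:3,:3]
    r=np.linalg.norm(q[:,:2],axis=1);th=np.arctan2(r,q[:,2])
    return q[:,:2]/r[:,None]*th[:,None]*K[0,0]+K[:2,2]
def loc(p): return fr().T@(np.array(p)-np.r_[Q[:2],0])
E
python3 - <<'E'
from rig import *
from h import *
import cv2
movep([.25,.55,.42],att(0)); movep(W([-.15,-.04,.37]),att(0)); sleep(.3)
T=wpose(); p,d=camera("wrist"); np.savez("w1",T=T,p=p,d=d); print(sense()["position"],sense()["time_s"])
cv2.imwrite("pics/w1.png",cv2.rotate(p[:,:,::-1],cv2.ROTATE_180))
def tip(p,R): return np.array(p)-R[:,2]*.025
for a in (-.4,-.3,-.2,-.1,0,.1,.2,.3,.4):
    R=att(a); print(a,[next((round(x,3) for x in np.arange(-.22,0,.005) if inverse_kinematics(tip(W([x,-.01,z]),R),R) is not None),None) for z in (.03,.04,.15)])
E
```

```text
[0.33429054 0.1464042  0.36996623] 2.7833
-0.4 [np.float64(-0.22), np.float64(-0.22), np.float64(-0.22)]
-0.3 [np.float64(-0.22), np.float64(-0.22), np.float64(-0.22)]
-0.2 [np.float64(-0.22), np.float64(-0.22), np.float64(-0.22)]
-0.1 [np.float64(-0.205), np.float64(-0.21), np.float64(-0.22)]
0 [np.float64(-0.175), np.float64(-0.18), np.float64(-0.22)]
0.1 [np.float64(-0.145), np.float64(-0.145), np.float64(-0.205)]
0.2 [np.float64(-0.115), np.float64(-0.115), np.float64(-0.175)]
0.3 [np.float64(-0.08), np.float64(-0.085), np.float64(-0.14)]
0.4 [np.float64(-0.05), np.float64(-0.05), np.float64(-0.1)]
```

View pics/w1.png

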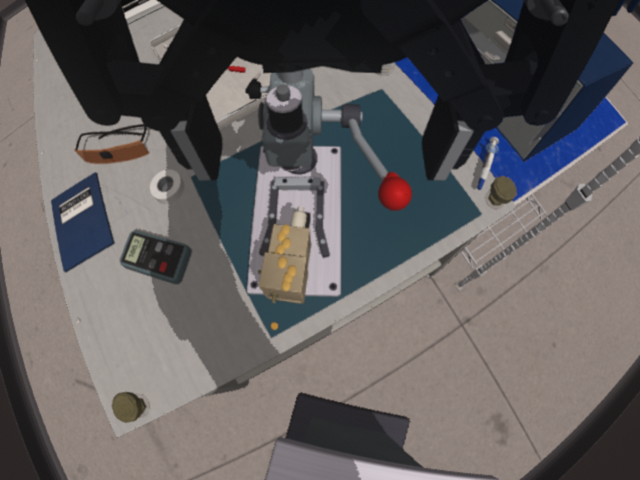

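```bash
python3 - <<'E'
import cv2,numpy as np
p=cv2.rotate(np.load("w1.npz")["p"][:,:,::-1],cv2.ROTATE_180)
a=cv2.resize(p[140:315,240:350],None,fx=3.4,fy=3.4,interpolation=cv2.INTER_CUBIC)
b=cv2.resize(p[90:220,310:425],None,fx=3.4,fy=3.4,interpolation=cv2.INTER_CUBIC)
o=np.zeros((600,800,3),np.uint8);o[:a.shape[0],:a.shape[1]]=a;o[:b.shape[0],400:400+b.shape[1]]=b
cv2.imwrite("pics/crop1.png",o)
E
```

```text
(no output)
```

View pics/crop1.png

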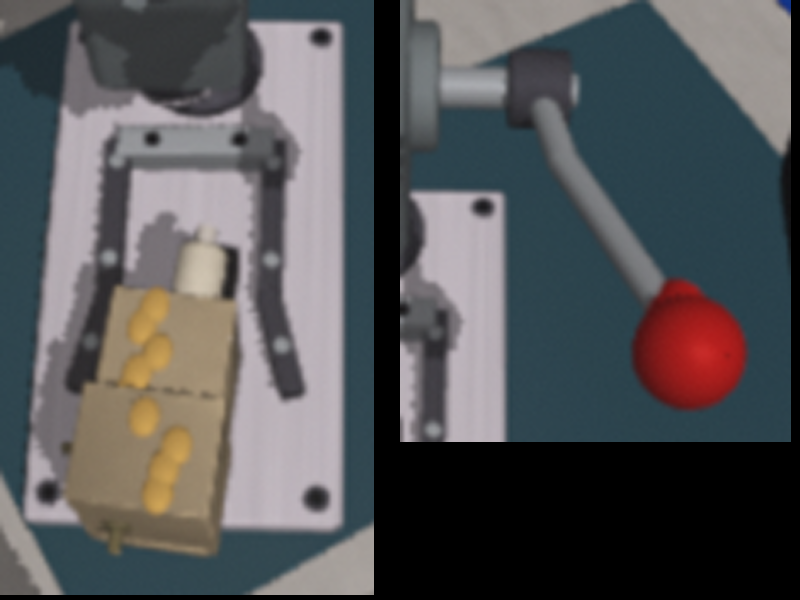

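```bash
cat > m.py <<'E'
from h import *
import h
from scipy.optimize import least_squares
z=np.load("w1.npz");T=z["T"];d=z["d"]
A=lambda u,v:(639-(240+u/3.4-.35),479-(140+v/3.4-.35))
B=lambda u,v:(639-(310+(u-400)/3.4-.35),479-(90+v/3.4-.35))
obs=[(26,521),(342,529),(343,22),(72,21)]
L=np.array([[-.135,.062],[-.135,-.062],[.095,-.062],[.095,.062]])
P=np.array([wplane(T,*A(*o),.012)[:2] for o in obs])
def X(q,L): c,s=np.cos(q[2]),np.sin(q[2]); return L@np.array([[c,s],[-s,c]])+q[:2]
r=least_squares(lambda q:(X(q,L)-P).ravel(),[.47,.22,.25]);print(r.x,((X(r.x,L)-P)*1e3).round(1).tolist())
h.Q=r.x
pr=lambda n,p:print(n,(loc(p)*1e3).round(1))
for n,uv,zz in [("stop top front",(190,162),.028),("stop bot front",(190,168),.012),("railL",(130,175),.024),("railL2",(126,260),.024),("railR",(261,175),.024),("railR2",(258,260),.024),
 ("rear top L",(69,500),.08),("rear top R",(219,515),.08),("rear bot L",(100,542),.012),("rear bot R",(216,553),.012),("front top L",(114,288),.08),("front top R",(239,300),.08),("bolt",(115,540),.05)]:
    pr(n,wplane(T,*A(*uv),zz))
def D(f,u,v): x,y=f(u,v); return d[int(y+.5),int(x+.5)]
for n,f,uv,e in [("ball",B,(690,352),.0145),("pivot knob top",B,(540,75),0),("knob end",B,(574,88),0),("head lamp top",A,(160,250),0)]:
    pr(n,wdep(T,*f(*uv),D(f,*uv)+e))
E
python3 m.py
```

```text
[0.4728742  0.22000445 0.23690343] [[0.2, 0.6], [0.6, -0.5], [-0.5, -0.3], [-0.4, 0.1]]
stop top front [13.1  2.3 28. ]
stop bot front [18.7  3.6 12. ]
railL [ 8.9 27.4 24. ]
railL2 [-29.8  26.5  24. ]
railR [  9.5 -27.   24. ]
railR2 [-29.  -26.7  24. ]
rear top L [-141.7   32.9   80. ]
rear top R [-145.5  -17.5   80. ]
rear bot L [-142.7   31.7   12. ]
rear bot R [-145.8  -13.3   12. ]
front top L [-65.2  22.3  80. ]
front top R [-69.  -21.9  80. ]
bolt [-149.1   20.8   50. ]
ball [ -82.9 -100.6  200.7]
pivot knob top [ 27.2 -65.1 177.7]
knob end [ 29.  -76.7 169.5]
head lamp top [-20.9  14.   14.4]
```

```bash
sed -i 's/^Q=.*/Q=np.array([.47287,.22000,.2369])/' h.py
cat >> h.py <<'E'
def tip(p,a,psi=None): R=att(a,psi); return W(p)-R[:,2]*.025,R
E
python3 - <<'E'
from rig import *
from h import *
command_gripper(.005,40); print("gap",sense()["finger_gap"])
yc=-.008
movep(*tip([-.165,yc,.20],0)); 
move_l(*tip([-.168,yc,.036],0),feed=.15); sleep(.2)
f0=sense()["wrist_force"]
print(move_l(*tip([-.152,yc,.036],.05),feed=.04,until_force=15), loc(sense()["position"]))
for x in (-.13,-.11,-.10):
    r=move_l(*tip([x,yc,.036],.05),feed=.05,until_force=20)
    s=sense();print(x,r,loc(s["position"]),s["wrist_force"]-f0,s["ft_torque"])
    if r: break
T=wpose(); p,d=camera("wrist"); np.savez("w2",T=T,p=p,d=d)
import cv2
cv2.imwrite("pics/w2.png",cv2.rotate(p[:,:,::-1],cv2.ROTATE_180)); print(s["time_s"])
E
```

```text
gap 0.005438498682069819
False [-0.1540093  -0.00825757  0.06072322]
-0.13 False [-0.1308476  -0.00776096  0.06097676] [-1.82162819 -1.49909913  0.05157854] [-0.16249902  0.41508537 -0.00554937]
-0.11 False [-0.11047685 -0.00769236  0.06113994] [-1.34326576 -0.36858449  0.45588242] [-0.04776916  0.21095134  0.02934612]
-0.1 False [-0.10160248 -0.00830003  0.06079878] [-2.50520217 -2.79622868  0.77349892] [-0.4117713   0.48422889 -0.01105664]
7.6167
```

View pics/w2.png

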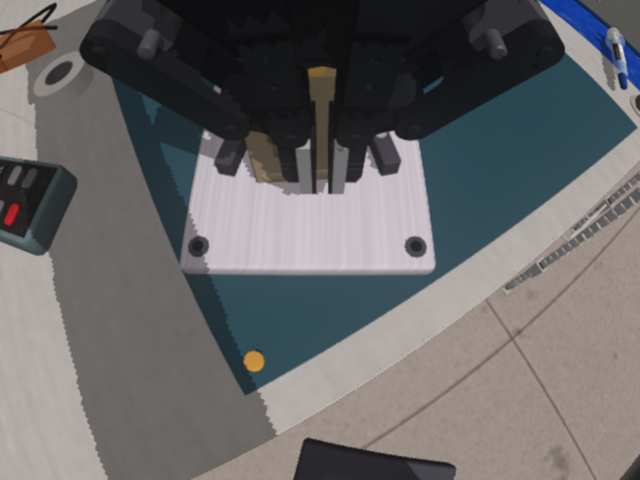

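```bash
python3 - <<'E'
from rig import *
from h import *
import cv2
yc=-.008
f0=sense()["wrist_force"]
for x in np.arange(-.096,-.05,.004):
    r=move_l(*tip([x,yc,.036],.05),feed=.03,until_force=22)
    s=sense();print(round(x,3),r,(loc(s["position"])*1e3).round(1),fr().T@(s["wrist_force"]-f0))
    if r: break
sleep(.2); print(sense()["wrist_force"])
move_l(*tip([-.135,yc,.036],.0),feed=.1)
move_l(*tip([-.15,yc,.25],0),feed=.25)
movep(W([-.15,-.04,.37]),att(0)); sleep(.3)
T=wpose(); p,d=camera("wrist"); np.savez("w3",T=T,p=p,d=d); print(sense()["time_s"])
p=cv2.rotate(p[:,:,::-1],cv2.ROTATE_180)
a=cv2.resize(p[140:315,240:350],None,fx=3.4,fy=3.4,interpolation=cv2.INTER_CUBIC)
b=cv2.resize(p[90:220,310:425],None,fx=3.4,fy=3.4,interpolation=cv2.INTER_CUBIC)
o=np.zeros((600,800,3),np.uint8);o[:a.shape[0],:a.shape[1]]=a;o[:b.shape[0],400:400+b.shape[1]]=b
cv2.imwrite("pics/crop3.png",o)
E
```

```text
-0.096 False [-98.5  -8.5  60.7] [-2.88620804  0.63526167  2.15412694]
-0.092 False [-94.8  -8.6  60.7] [-2.4300316  -0.26263209  2.59134825]
-0.088 False [-89.4  -8.1  60.9] [-1.14662957  0.73917128  1.18215154]
-0.084 False [-84.7  -7.7  61.1] [ 0.96108475  1.66214589 -0.74602729]
-0.08 False [-80.6  -7.7  61.1] [1.10471594 2.42928988 1.0017386 ]
-0.076 False [-80.   -8.3  60.5] [-5.51902103  2.44976982  5.10000135]
-0.072 False [-80.1  -8.4  59.9] [-14.68890471   3.27395209  12.12734795]
-0.068 False [-78.4  -8.6  59. ] [-15.78921449   3.72723744   7.9001541 ]
-0.064 False [-78.   -8.9  58.1] [-22.59534224   4.79901088  10.67751296]
-0.06 False [-77.7  -8.9  57.5] [-30.25598305   3.79739447  15.43538015]
-0.056 False [-77.4  -9.1  56.6] [-35.98139388   5.36468103  17.58415343]
-0.052 False [-77.   -9.4  55.5] [-40.8715909    6.74395296  14.17286154]
[-42.83054539  -5.05036425  13.64308548]
14.075
```

View pics/crop3.png

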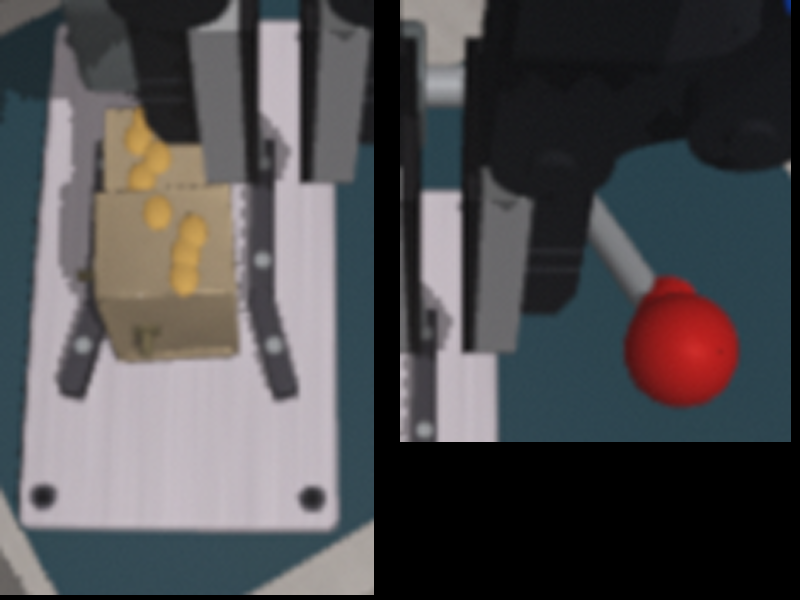

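```bash
python3 - <<'E'
from h import *
z=np.load("w3.npz");T=z["T"]
A=lambda u,v:(639-(240+u/3.4-.35),479-(140+v/3.4-.35))
for n,uv,zz in [("NL",(21,525),.012),("NR",(337,530),.012),("railL",(101,285),.024),("railR",(247,262),.024),
 ("rear top L",(97,299),.08),("rear top R",(237,294),.08),("rear bot L",(121,361),.012),("rear bot R",(239,356),.012),("fr top L",(106,110),.08)]:
    print(n,(loc(wplane(T,*A(*uv),zz))*1e3).round(1))
E
```

```text
NL [-134.9   61.5   12. ]
NR [-136.   -60.9   12. ]
railL [-39.5  32.5  24. ]
railR [-29.8 -25.8  24. ]
rear top L [-68.1  25.1  80. ]
rear top R [-66.3 -23.9  80. ]
rear bot L [-67.5  24.6  12. ]
rear bot R [-65.4 -22.7  12. ]
fr top L [ 8.4 26.2 80. ]
```

```bash
python3 - <<'E'
from rig import *
from h import *
import cv2
z=np.load("w3.npz");T=z["T"];d=z["d"]
x,y=639-(310+(682-400)/3.4-.35),479-(90+350/3.4-.35)
r=wray(T,x,y);b=loc(wdep(T,x,y,d[int(y+.5),int(x+.5)])+.015*r);print("ball",b)
px,pz=.029,.167; R=np.hypot(b[0]-px,b[2]-pz); th0=np.arctan2(b[2]-pz,px-b[0]); print(R,th0)
command_gripper(0,40)
yb=b[1]
movep(*tip([b[0],yb,.28],0)); sleep(.2); f0=sense()["wrist_force"]
hit=move_l(*tip([b[0]-.002,yb,b[2]+.005],0),feed=.05,until_force=2)
s=sense();print("contact",hit,loc(s["position"])-[0,0,.025],s["wrist_force"]-f0)
zt=s["position"][2]-.025-.015
th=np.arcsin(np.clip((zt-pz)/.12,-1,1))
while th>-.62:
    th-=.07
    r=move_l(*tip([px-.12*np.cos(th),yb,pz+.12*np.sin(th)+.015],0),feed=.06)
    s=sense();F=s["wrist_force"]-f0;p=loc(s["position"]);print(round(th,2),(p*1e3-[0,0,25]).round(1),F.round(1),round(s["time_s"],1))
    if F[2]>25: break
p,d=camera("side");cv2.imwrite("pics/s4.png",cv2.resize(p[170:290,280:400,::-1],None,fx=5,fy=5,interpolation=cv2.INTER_CUBIC))
E
```

```text
ball [-0.08313336 -0.1005371   0.20064614]
0.11707242634744257 0.29150696486106403
contact True [-0.08574505 -0.10057195  0.21276259] [-1.26155453  0.10227171  1.33804609]
0.19 [ -89.2 -100.6  204.3] [-1.7 -0.7  0.8] 16.5
0.12 [ -90.4 -100.6  195.8] [-0.6 -1.4 -0.1] 16.8
0.05 [ -91.1 -100.6  187.4] [-1.8 -0.7  0.3] 17.1
-0.02 [ -91.2 -100.6  179. ] [-1.  -0.7  0.5] 17.4
-0.09 [ -90.7 -100.6  170.7] [-1.4 -0.4  0.4] 17.7
-0.16 [ -89.6 -100.6  162.3] [-0.6 -1.1  0.5] 18.0
-0.23 [ -88.  -100.6  154.1] [-1.  -0.9  1.1] 18.3
-0.3 [ -85.7 -100.6  146. ] [-0.1 -0.5  0.5] 18.6
-0.37 [ -82.9 -100.6  138.1] [-0.7 -0.2  1.4] 18.9
-0.44 [ -79.5 -100.6  130.4] [-0.8  0.3  0.9] 19.1
-0.51 [ -75.6 -100.6  122.9] [-2.  -0.7  0.7] 19.4
-0.58 [ -71.3 -100.5  116. ] [-3.5 -1.1  5.2] 19.7
-0.65 [ -70.2 -100.6  114. ] [-28.5  -6.7  69. ] 20.0
```

```bash
python3 - <<'E'
from rig import *
from h import *
import cv2
p=loc(sense()["position"])
move_l(W([p[0],p[1],p[2]+.02]),feed=.1); move_l(W([p[0]-.03,p[1],.32]),feed=.3); 
movep(W([-.15,-.07,.37]),att(0)); command_gripper(.085); sleep(.3)
T=wpose(); p,d=camera("wrist"); np.savez("w5",T=T,p=p,d=d); print(sense()["time_s"],sense()["wrist_force"])
p=cv2.rotate(p[:,:,::-1],cv2.ROTATE_180)
a=cv2.resize(p[80:300,180:470],None,fx=2.7,fy=2.7,interpolation=cv2.INTER_CUBIC); cv2.imwrite("pics/w5.png",a)
E
```

```text
22.7083 [ 0.03402491 -0.22388549  0.36926549]
```

View pics/w5.png

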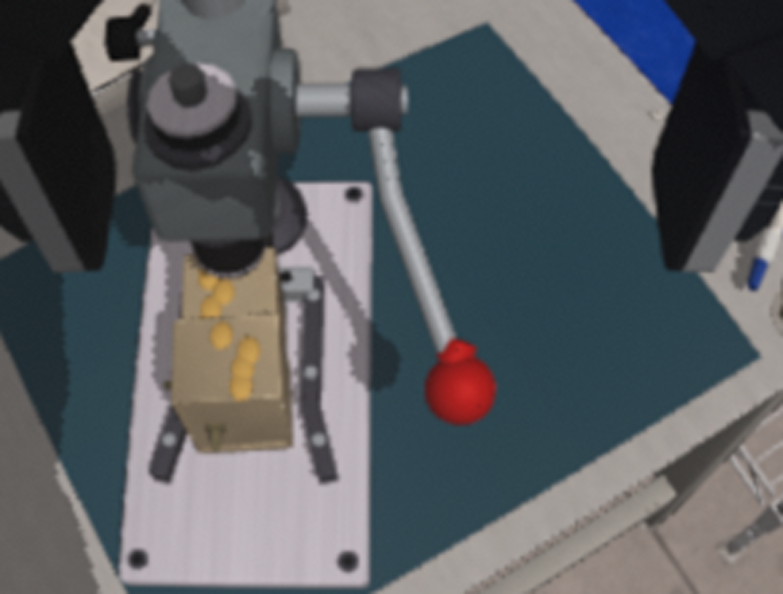

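View pics/s4.png

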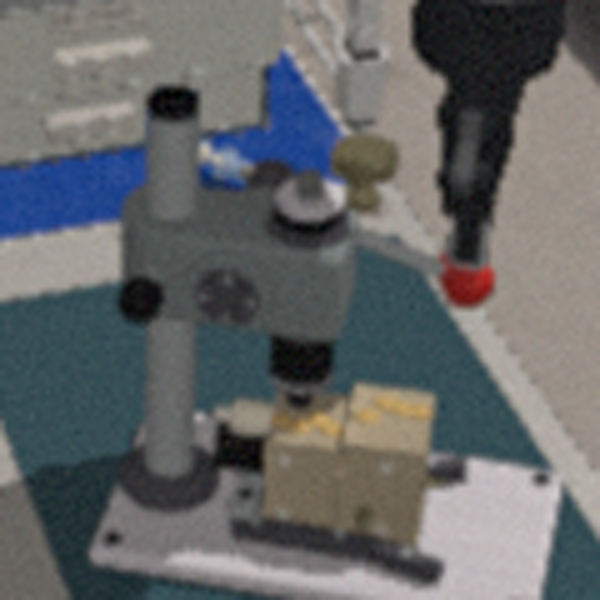

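```bash
python3 - <<'E'
from h import *
z=np.load("w5.npz");T=z["T"];d=z["d"]
A=lambda u,v:(639-(180+u/2.7-.35),479-(80+v/2.7-.35))
for n,uv,zz in [("NR",(369,583),.012),("FR",(372,183),.012),("stop front top",(300,291),.028),("stop front bot",(300,300),.012),("rear top L",(176,402),.08),("rear top R",(290,401),.08),("rear bot L",(197,452),.012),("rear bot R",(291,447),.012)]:
    print(n,(loc(wplane(T,*A(*uv),zz))*1e3).round(1))
x,y=A(460,390);r=wray(T,x,y);b=loc(wdep(T,x,y,d[int(y+.5),int(x+.5)])+.015*r);print("ball",b)
b0=np.array([-.0831,.2006]);b=b[[0,2]]
print("swing",2*np.arcsin(np.linalg.norm(b-b0)/.24))
# pivot from circle through both, R=.12
m=(b+b0)/2;v=b0-b;L=np.linalg.norm(v);n=np.array([v[1],-v[0]])/L;c=m+n*np.sqrt(.12**2-L*L/4);print("pivot",c,"ang below level",np.arcsin((c[1]-b[1])/.12))
E
```

```text
NR [-134.3  -61.5   12. ]
FR [ 94.5 -62.   12. ]
stop front top [ 15.7 -25.1  28. ]
stop front bot [ 18.8 -23.8  12. ]
rear top L [-67.2  23.9  80. ]
rear top R [-67.1 -27.3  80. ]
rear bot L [-67.3  26.3  12. ]
rear bot R [-64.7 -21.8  12. ]
ball [-0.07064153 -0.10046747  0.10119402]
swing 0.8612346620617113
pivot [0.03132777 0.16445744] ang below level 0.5552963787554708
```

```bash
python3 -c "
from rig import *
print(finish_job())"
```

```text
the job is handed in; nothing more can be done
None
```

The job is handed in, no verdict came back: by camera measurement the block is home against the back stop, square and centred to within about 2 mm, and the lever is on its lower stop at about 0.555 rad below level. Pressing it there the wrist force spiked to about 69 N in z, under the 120 N limit, and the tool never went near the meter, goggles or tape.

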